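# Rock a tight heating block out of the dry-block heater

## Task

Take the heating block with the yellow grip tab out of the heater: it sits too tight to pull straight, so grip the tab and rock it to and fro, first towards the heater's back and then towards its front (the red-striped side with the display), at least twice each way, easing it up a little with each rock until it frees, without lifting or shoving the heater. Finish while still holding the block level and still, just clear (about 2 cm) above its own well. Leave the blue block seated and the vial rack and the jar where they are.

Things in the scene. Friction and masses are not known exactly. Their poses are not given: they have to be found in the camera images.
- heater: Dry-block heater, cream with a dark top plate, 200 (x) x 240 (y) x 94 mm high, 3 kg, loose on rubber feet: pulled straight, a block brings the heater up with it. Origin: centre of its underside; front (display; red stripe on the top edge) at -x. Two wells in the top, at x = 0, y = +55 and -55 mm, each 63 (x) x 43 (y) mm, 28 mm deep (floor 66 mm above the underside).
- yellow_block: Block to take out: aluminium, 56 (x) x 40 (y) x 34 mm, 0.25 kg, with an upright yellow tab mid-top, 16 mm thick (x) x 36 (y) x 50 mm tall. Origin: centre of the underside; x, y parallel to the heater's. Starts on the floor of either well. It has room to tilt 0.13 rad about the heater's y axis, each way; a rock counts from 0.07 rad. Raise it up to 3.5 mm per half rock.
- yellow_block_tip (a point): Centre of the top of the yellow tab, 84 mm above the yellow block's underside.
- blue_block: The same kind of block with a blue tab, in the other well; leave it seated. Origin: centre of the underside.
- well_a (a point): Centre of the mouth of the well at the heater's y = +55 mm, level with the top plate (94 mm up). In each well two sprung brass bars along y, 10 mm below the top plate, pinch the block's front and back faces with about 22 N each until it has risen 18 mm. Rocking slides one face up as the other slides down, so the block then rises with little force.
- well_b (a point): Centre of the mouth of the well at the heater's y = -55 mm, level with the top plate; sprung like the other.
- vial_rack: White rack 160 (x) x 60 (y) x 35 mm holding yellow-capped vials, 69 mm high in all, on the bench to the left of the heater. Origin: centre of the underside. Leave it alone.
- jar: White round jar, 68 mm across, 85 mm high, yellow lid, on the bench to the right. Origin: centre of the underside. Leave it alone.
Not all that is in view belongs to the job. Leave any orange or pink look-alike of the blue_block alone.

How it is judged:
By the outcome, as a careful person would: the job done as asked, in the order asked, and still so for the second after the job is handed in, while the arm keeps its last pose, push and grip.
It also fails if it takes over 35 s, if anything falls off the work surface, if the arm or the gripper's body presses on something with over 40 N, if the wrist force passes 120 N, or if a joint passes its speed limit or range.

## Robot

A 7-joint arm with a two-finger parallel gripper is mounted at the origin on the work surface. World frame = base frame: x ahead of the robot, y to its left, z up, the work surface at z = 0. Lengths are in m, angles in rad, forces in N, time in s.
With the tool pointing down it reaches from about 0.425 to 0.875 m from the base axis. Payload 8.4 kg.
Tool frame: the origin (TCP) lies at the very end of the fingers, on their centre line; the grasp point (between the pads) lies 19 mm behind it; z points along the fingers, y is the line along which they close (so a half turn about z gives the same grasp; the last joint's range is limited). The gripper opens to 87 mm and grips with 3 to 60 N. Pads are 19 mm wide; open, the fingers measure 117 mm over their backs; the gripper's body (75 mm by 190 mm) begins 51 mm behind the grasp point.
Start: joints at [-1.355, 0.333, 0.04, 1.465, -0.013, 1.343, -0.059], TCP at [0.201, 0.618, 0.223] pointing down, gripper open.
Joint ranges: [-2.58, 2.58], [-0.38, 2.09], [-1.3, 1.39], [0.25, 2.4], [-1.5, 4.64], [0.08, 2.09], [-2.65, 2.65]. Speed limits (rad/s): [2.22, 2.22, 2.79, 2.79, 3.14, 3.14, 3.14].

## Interface

Orientations are given as a rotation vector (axis times angle).
In Python, from rig import get_obs, camera, calibration, job_done gives the robot as it stands.
- The arm moves only by the shell command python3 -m crank 'ROWS'. ROWS is JSON, a list of rows, each a list of 3 entries, a list of its own where there are three numbers: the shift along the tool's x, y, z in m, then the turn, a rotation vector about the tool's x, y, z in rad, then the opening, from -1 (shut) to 1 (fully open). In form: [[[tx, ty, tz], [rx, ry, rz], jaw], ...]. A call has 1 to 5 rows; each row is the pose to reach, as a shift and turn from the pose commanded when the call began, along the tool's axes at that moment; what a row does not reach only later rows make up. A row lasts 1/10 s, in which the tool goes at most 50 mm and 8.59 degrees, less where a joint would pass 70% of its speed; a pose out of reach is approached as far as the arm can. A call with a gripper value outside its range is refused whole. The fingers move at their own pace and stop on an object; the grip force is fixed at half the most. Time passes only in rows, so rows that repeat a pose let the fingers close. It gives the time, the measured TCP pose, the force, the opening and the grip force at its end, in the units of the state.
- get_obs(): the state, without advancing time (a new reading comes with each control period).
- camera(name): name is "scene" or "top"; returns (picture, depth): 400x640x3 uint8, red, green, blue; 400x640 float32, m along the optical axis (not along the pixel's ray), 0 where there is no reading.
- calibration(name): a dict with "fx", "fy", "cx", "cy" (pixels), "world_to_cam" (4x4, takes a point from world to camera coordinates). Camera axes: x right, y down, z forward; pixel columns grow to the right and rows downward; lengths in m; the calibration is good to about 2 mm. A picture is of the moment at which its call begins. calibration takes no time and is no camera call.
- job_done(): hands the job in; it is judged then, once.
The state is a dict: "clock": time; "joint_pos": joint angles; "qvel": joint speeds; "tau": joint torques, N m; "eef_pos": TCP position; "eef_rot": TCP orientation; "contact_force": force on the tool from outside, world axes, zero at the start; "torque": the same for the moment, N m; "finger_gap": finger opening in m; "grasp_force": force on a finger pad.
Only numpy, scipy, OpenCV 4.12 (cv2) and the standard library are available. Lean on these libraries where they do the work, as an engineer would, in place of code of your own. Each camera call takes 0.05 s, during which the arm holds its last target. There are 200 camera calls.

## Working session

There is one attempt and no reset: what is moved stays moved. The work goes in short steps, Python scripts to look and compute and a shell command to move; the robot and the scene stay as the last step left them, time stands still between calls to the robot, and variables do not carry over. Pictures are saved under pics/ and viewed, at most 10 in all, crops included, and the job is handed in when it is done.

```bash
mkdir -p pics; python3 - <<'E'
from rig import *
import cv2,numpy as np
o=get_obs();print({k:np.round(v,3).tolist() for k,v in o.items()})
for n in("scene","top"):
    p,d=camera(n);np.savez(f"pics/{n}0.npz",p=p,d=d);cv2.imwrite(f"pics/{n}0.png",p[:,:,::-1])
    c=calibration(n);print(n,c["fx"],c["cx"],c["cy"],np.round(c["world_to_cam"],3).tolist())
E
```

```text
{'clock': 0.0, 'joint_pos': [-1.355, 0.334, 0.04, 1.466, -0.013, 1.343, -0.059], 'qvel': [-0.0, 0.0, -0.0, -0.002, -0.001, 0.0, 0.002], 'tau': [0.0, -65.638, 1.336, -40.379, -0.06, 0.045, 0.0], 'eef_pos': [0.201, 0.618, 0.222], 'eef_rot': [-0.492, -3.103, 0.003], 'contact_force': [-0.363, 0.363, -0.693], 'torque': [0.005, 0.003, -0.016], 'grasp_force': 0.0, 'finger_gap': 0.087}
scene 361.11207356518634 322.88535243789585 193.5312832559483 [[0.392, 0.92, -0.015, -0.214], [0.706, -0.311, -0.637, -0.337], [-0.59, 0.239, -0.771, 1.443], [0.0, 0.0, 0.0, 1.0]]
top 502.92843450585036 325.551430110352 193.27215801153517 [[-0.027, -0.999, -0.028, 0.034], [-0.987, 0.031, -0.158, 0.564], [0.158, 0.023, -0.987, 1.314], [0.0, 0.0, 0.0, 1.0]]
```

View pics/scene0.png

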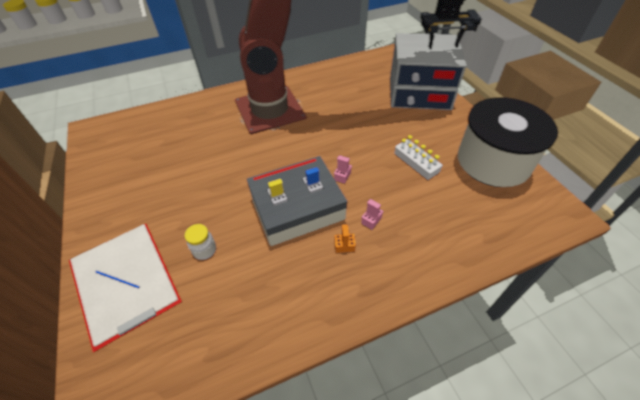

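View pics/top0.png

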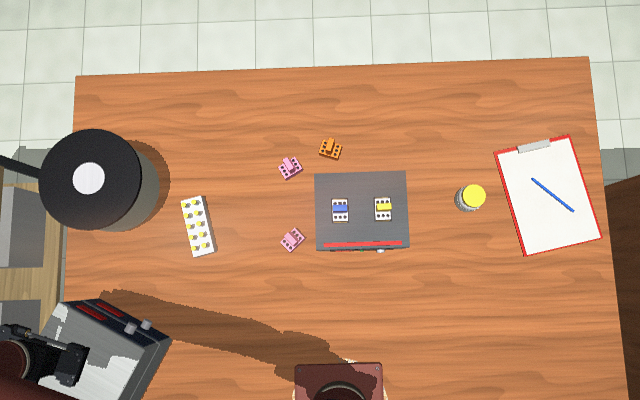

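The scene view shows the heater with its yellow tab at (276,189) and blue tab at (313,178). In the top view they are at (383,208) and (340,209), and the red stripe at (363,244) faces the robot.

Things that could be taken for the yellow tab (top-view pixels): jar lid (473,196), vial caps (197,225), orange look-alike (330,148), pink ones (290,167) and (292,239), blue tab (340,209). I choose (383,208), the yellow tab on a block in the heater's well.

```bash
cat > h.py <<'E'
import numpy as np,cv2
from rig import *
def ray(n,uv,z):
    c=calibration(n);T=np.array(c["world_to_cam"]);R,t=T[:3,:3],T[:3,3]
    d=R.T@np.array([(uv[0]-c["cx"])/c["fx"],(uv[1]-c["cy"])/c["fy"],1]);o=-R.T@t
    return o+d*(z-o[2])/d[2]
def pix(n,P):
    c=calibration(n);T=np.array(c["world_to_cam"]);q=T[:3,:3]@P+T[:3,3]
    return np.array([c["fx"]*q[0]/q[2]+c["cx"],c["fy"]*q[1]/q[2]+c["cy"]])
def pts(n,m,d):
    c=calibration(n);T=np.array(c["world_to_cam"]);v,u=np.nonzero(m&(d>0));z=d[v,u]
    P=np.c_[(u-c["cx"])/c["fx"]*z,(v-c["cy"])/c["fy"]*z,z]
    return (P-T[:3,3])@T[:3,:3]
E
python3 - <<'E'
from h import *
for n,box,ybox in(("top",(160,260,305,420),(190,230,365,405)),("scene",(150,250,240,355),(175,210,262,295))):
    f=np.load(f"pics/{n}0.npz");p,d=f["p"],f["d"];h=cv2.cvtColor(p,cv2.COLOR_RGB2HSV).astype(int)
    H,S,V=h[...,0],h[...,1],h[...,2]
    B=np.zeros(d.shape,bool);B[box[0]:box[1],box[2]:box[3]]=1
    for nm,m,z in(("plate",(S<70)&(V<120),.094),("red",((H<6)|(H>172))&(S>140)&(V>120),.094),("yel",(H>20)&(H<34)&(S>130)&(V>120),.150),("blu",(H>105)&(H<125)&(S>130),.150)):
        m=m&B
        k,l,s,ce=cv2.connectedComponentsWithStats(m.astype(np.uint8));i=1+np.argmax(s[1:,4]);m=l==i
        P=pts(n,m,d)
        print(n,nm,s[i],ce[i].round(1),"z pct",np.percentile(P[:,2],[5,50,95]).round(4))
        if nm in("yel","blu"):
            Q=P[P[:,2]>.143]; print("  top pts",len(Q),Q.mean(0).round(4) if len(Q) else 0,Q.min(0).round(3),Q.max(0).round(3))
        else:
            c=cv2.findContours(m.astype(np.uint8),0,2)[0][0][:,0]
            X=np.array([ray(n,q,z)[:2] for q in c]).astype(np.float32)
            r=cv2.minAreaRect(X);print("  rect",np.round(r[0],4),np.round(r[1],4),r[2])
f=np.load("pics/top0.npz")["p"];cv2.imwrite("pics/crop.png",cv2.resize(f[165:255,305:420,::-1],None,fx=6,fy=6,interpolation=cv2.INTER_CUBIC))
E
```

```text
top plate [329 247  77   4 102] [366.2 248.5] z pct [0.0487 0.08   0.0951]
  rect [ 0.41   -0.0856] [0.0073 0.194 ] 0.7018854022026062
top red [324 241  78   6 308] [362.9 243.4] z pct [0.0887 0.0932 0.0978]
  rect [ 0.4245 -0.0746] [0.1971 0.0104] 89.99771118164062
top yel [377 203  15   8 109] [383.7 206.5] z pct [0.1322 0.1481 0.1522]
  top pts 95 [ 0.5116 -0.1288  0.1485] [ 0.504 -0.146  0.143] [ 0.52  -0.111  0.154]
top blu [334 205  13   6  21] [342.1 206. ] z pct [0.1459 0.1497 0.1524]
  top pts 21 [ 0.5149 -0.0252  0.1494] [ 0.505 -0.035  0.145] [ 0.518 -0.005  0.153]
scene plate [ 248  157   99   81 3945] [296.2 199.2] z pct [0.0682 0.0946 0.0973]
  rect [ 0.5267 -0.0747] [0.2445 0.2216] 89.93682861328125
scene red [254 159  61  21 163] [283.9 169.1] z pct [0.093  0.0956 0.098 ]
  rect [ 0.4234 -0.073 ] [0.0108 0.1956] 0.046619731932878494
scene yel [268 179  15  17 183] [275.8 187. ] z pct [0.1079 0.1372 0.152 ]
  top pts 75 [ 0.5154 -0.1284  0.1498] [ 0.504 -0.146  0.143] [ 0.523 -0.111  0.154]
scene blu [306 168  13  16 173] [312.4 175.2] z pct [0.1098 0.1378 0.1523]
  top pts 72 [ 0.5149 -0.019   0.1495] [ 0.504 -0.037  0.143] [ 0.523 -0.001  0.155]
```

View pics/crop.png

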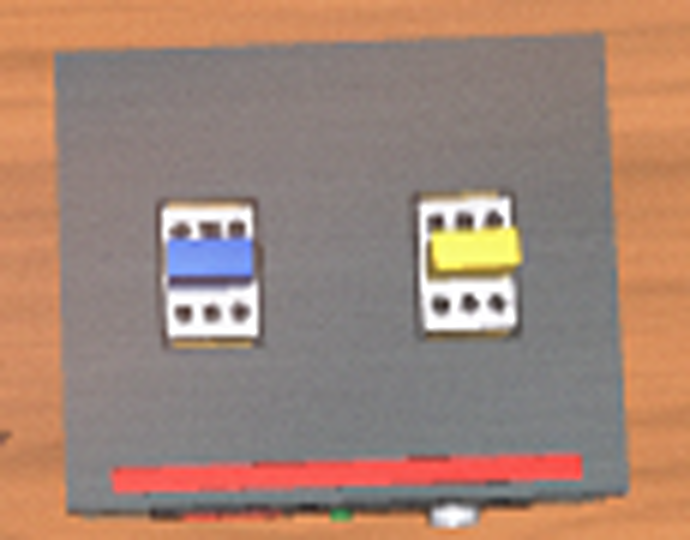

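The crop shows the yellow tab at (475,250) seated in the right-hand well, blue at (210,260) in the left, and the red stripe on the near side. The heater's yaw is about 0 and the tab centre is about (0.513, -0.129). Next I start the transit.

```bash
cat > go.py <<'E'
import sys,numpy as np
from rig import get_obs
from scipy.spatial.transform import Rotation as R
# print tool-frame shift/turn to world x y z (tool x=+Y, y=+X, z=-Z)
o=get_obs();r=R.from_rotvec(o["eef_rot"]);G=R.from_matrix(np.array([[0,1,0],[1,0,0],[0,0,-1.]]))
t=np.array([float(a) for a in sys.argv[1:4]])
print(o["clock"],"pos",o["eef_pos"].round(4) if hasattr(o["eef_pos"],"round") else np.round(o["eef_pos"],4),"shift",r.inv().apply(t-np.array(o["eef_pos"])).round(4),"turn",(r.inv()*G).as_rotvec().round(4),"F",np.round(o["contact_force"],1),"M",np.round(o["torque"],2),"gap",round(float(o["finger_gap"]),4),"gf",round(float(o["grasp_force"]),1))
E
python3 -m crank '[[[-0.04,-0.012,-0.004],[0,0,0.14],1],[[-0.08,-0.024,-0.008],[0,0,0.28],1],[[-0.12,-0.036,-0.012],[0,0,0.42],1],[[-0.16,-0.048,-0.016],[0,0,0.56],1],[[-0.20,-0.060,-0.020],[0,0,0.70],1]]'
python3 go.py 0.513 -0.129 0.24
```

```text
clock: 0.6
eef_pos: [0.3739, 0.4977, 0.2424]
eef_rot: [-1.534, -2.741, 0.001]
contact_force: [0.6, 0.0, 0.1]
finger_gap: 0.0869
grasp_force: 0.0
0.6 pos [0.3739 0.4977 0.2424] shift [-0.6069 -0.2092  0.0026] turn [-5.000e-04  4.000e-04  5.503e-01] F [0.6 0.  0.1] M [-0.02 -0.04 -0.02] gap 0.0869 gf 0.0
```

```bash

python3 -m crank '[[[-0.042,-0.0145,0],[0,0,0.11],1],[[-0.084,-0.029,0],[0,0,0.22],1],[[-0.126,-0.0435,0],[0,0,0.33],1],[[-0.168,-0.058,0],[0,0,0.44],1],[[-0.21,-0.0725,0],[0,0,0.55],1]]'
python3 go.py 0.513 -0.129 0.24
```

```text
clock: 1.1
eef_pos: [0.4221, 0.2805, 0.2422]
eef_rot: [-2.22, -2.223, 0.001]
contact_force: [0.2, 0.8, 0.5]
finger_gap: 0.0871
grasp_force: 0.0
1.1 pos [0.4221 0.2805 0.2422] shift [-0.4096  0.0903  0.0023] turn [-0.0005  0.0001  0.0014] F [0.2 0.8 0.5] M [-0.14 -0.04 -0.01] gap 0.0871 gf 0.0
```

```bash

python3 -m crank '[[[-0.042,0.009,0],[0,0,0],1],[[-0.084,0.018,0],[0,0,0],1],[[-0.126,0.027,0],[0,0,0],1],[[-0.168,0.036,0],[0,0,0],1],[[-0.21,0.046,0],[0,0,0],1]]'
python3 -m crank '[[[-0.042,0.009,0],[0,0,0],1],[[-0.084,0.018,0],[0,0,0],1],[[-0.126,0.027,0],[0,0,0],1],[[-0.168,0.036,0],[0,0,0],1],[[-0.2,0.045,0],[0,0,0],1]]'
python3 go.py 0.513 -0.129 0.108
```

```text
clock: 1.6
eef_pos: [0.4692, 0.0709, 0.2425]
eef_rot: [-2.214, -2.228, -0.0]
contact_force: [0.9, -0.1, 0.7]
finger_gap: 0.087
grasp_force: 0.0
clock: 2.1
eef_pos: [0.5152, -0.1299, 0.2427]
eef_rot: [2.216, 2.226, 0.0]
contact_force: [0.7, -0.8, -0.3]
finger_gap: 0.0875
grasp_force: 0.0
2.1 pos [ 0.5152 -0.1299  0.2427] shift [ 0.0009 -0.0023  0.1347] turn [0.0004 0.     0.0043] F [ 0.7 -0.8 -0.3] M [-0.09  0.03  0.03] gap 0.0875 gf 0.0
```

```bash

python3 -m crank '[[[0,-0.001,0.035],[0,0,0],1],[[0.001,-0.002,0.07],[0,0,0],1],[[0.001,-0.002,0.1],[0,0,0.004],1],[[0.001,-0.002,0.125],[0,0,0.004],1],[[0.001,-0.002,0.134],[0,0,0.004],1]]'
python3 go.py 0.513 -0.129 0.108
python3 - <<'E'
from h import *
a=camera("scene")[0][130:260,220:370,::-1];b=camera("top")[0][150:280,300:450,::-1]
cv2.imwrite("pics/g1.png",np.hstack([cv2.resize(i,None,fx=2.6,fy=2.6,interpolation=cv2.INTER_CUBIC) for i in(a,b)]))
E
```

```text
clock: 2.6
eef_pos: [0.5118, -0.1258, 0.1061]
eef_rot: [-2.218, -2.222, 0.005]
contact_force: [0.0, -0.8, -0.2]
finger_gap: 0.0874
grasp_force: 0.0
2.6 pos [ 0.5118 -0.1258  0.1061] shift [-0.0032  0.0012 -0.0019] turn [-0.004   0.0003  0.0018] F [ 0.  -0.8 -0.2] M [-0.06  0.07  0.03] gap 0.0874 gf 0.0
```

View pics/g1.png

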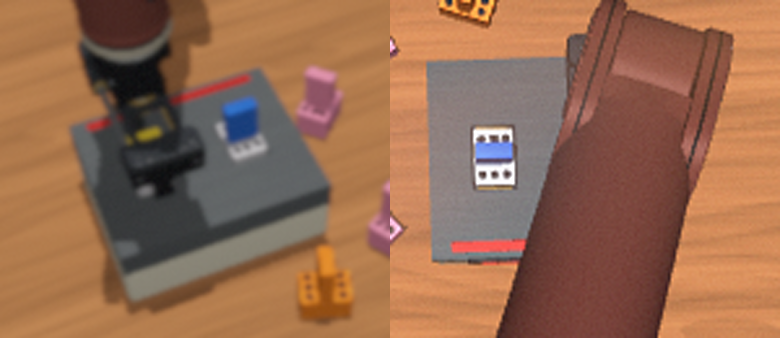

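In the picture the fingers straddle the yellow tab (left half, near (150,135)), and nothing else is touched. Next I trim y and close.

```bash

python3 -m crank '[[[-0.003,0.001,-0.001],[0,0,0],1],[[-0.003,0.001,-0.001],[0,0,0],0],[[-0.003,0.001,-0.001],[0,0,0],-0.5],[[-0.003,0.001,-0.001],[0,0,0],-1],[[-0.003,0.001,-0.001],[0,0,0],-1]]'
python3 -m crank '[[[0,0,0],[0,0,0],-1],[[0,0,0],[0,0,0],-1]]'
python3 go.py 0.513 -0.129 0.108
```

```text
clock: 3.2
eef_pos: [0.5147, -0.129, 0.1099]
eef_rot: [2.219, 2.224, 0.001]
contact_force: [-0.2, 0.0, 0.0]
finger_gap: 0.0631
grasp_force: 0.0
clock: 3.4
eef_pos: [0.5145, -0.129, 0.1096]
eef_rot: [2.219, 2.224, -0.0]
contact_force: [0.1, -0.2, 0.5]
finger_gap: 0.047
grasp_force: 0.0
3.4 pos [ 0.5145 -0.129   0.1096] shift [ 0.     -0.0015  0.0016] turn [-0.      0.      0.0021] F [ 0.1 -0.2  0.5] M [-0.09  0.06  0.06] gap 0.047 gf 0.0
```

```bash

python3 -m crank '[[[0,-0.001,0.001],[0,0,0],-1],[[0,-0.001,0.001],[0,0,0],-1],[[0,-0.001,0.001],[0,0,0],-1],[[0,-0.001,0.001],[0,0,0],-1],[[0,-0.001,0.001],[0,0,0],-1]]'
python3 go.py 0.513 -0.129 0.108
```

```text
clock: 3.9
eef_pos: [0.513, -0.1291, 0.1085]
eef_rot: [-2.219, -2.223, 0.001]
contact_force: [-4.5, 1.1, 3.7]
finger_gap: 0.0157
grasp_force: 30.0
3.9 pos [ 0.513  -0.1291  0.1085] shift [ 0.0001 -0.      0.0005] turn [-0.0011 -0.0003  0.0018] F [-4.5  1.1  3.7] M [-0.03  0.81 -0.  ] gap 0.0157 gf 30.0
```

Gripped: 30 N at a 15.7 mm gap. Next I work out the rows for rocking about the spring line (24.5 mm below the TCP).

```bash
cat > plan.py <<'E'
# half rock from (th0,h0) to (th1,h1): rows in the tool frame at its start. tool x=+Y (turn +), y=+X, z=-Z
import numpy as np
def P(t,h): return np.array([(.0245+h)*np.sin(t),.084+(.0245+h)*np.cos(t)])
def rows(t0,h0,t1,h1):
    for a in (.25,.5,.75,1):
        t,h=t0+a*(t1-t0),h0+a*(h1-h0);d=P(t,h)-P(t0,h0)
        c,s=np.cos(t0),np.sin(t0)   # tilted axes: y'=(c,-s), z'=(-s,-c) in (X,Z)
        print("  y %.4f z %.4f rx %.3f"%(d@[c,-s],d@[-s,-c],t-t0))
A=.11;s=[(0,0)]+[(A*(-1)**k,.0032*(k+1)) for k in range(6)]+[(0,.0225)]
for a,b in zip(s,s[1:]): print(a,b);rows(*a,*b)
E
python3 plan.py
```

```text
(0, 0) (0.11, 0.0032)
  y 0.0007 z -0.0008 rx 0.028
  y 0.0014 z -0.0016 rx 0.055
  y 0.0022 z -0.0023 rx 0.083
  y 0.0030 z -0.0030 rx 0.110
(0.11, 0.0032) (-0.11, 0.0064)
  y -0.0016 z -0.0008 rx -0.055
  y -0.0032 z -0.0014 rx -0.110
  y -0.0049 z -0.0020 rx -0.165
  y -0.0067 z -0.0025 rx -0.220
(-0.11, 0.0064) (0.11, 0.009600000000000001)
  y 0.0017 z -0.0008 rx 0.055
  y 0.0036 z -0.0014 rx 0.110
  y 0.0055 z -0.0019 rx 0.165
  y 0.0074 z -0.0024 rx 0.220
(0.11, 0.009600000000000001) (-0.11, 0.0128)
  y -0.0019 z -0.0007 rx -0.055
  y -0.0039 z -0.0014 rx -0.110
  y -0.0060 z -0.0019 rx -0.165
  y -0.0081 z -0.0023 rx -0.220
(-0.11, 0.0128) (0.11, 0.016)
  y 0.0021 z -0.0007 rx 0.055
  y 0.0043 z -0.0014 rx 0.110
  y 0.0065 z -0.0019 rx 0.165
  y 0.0088 z -0.0022 rx 0.220
(0.11, 0.016) (-0.11, 0.019200000000000002)
  y -0.0023 z -0.0007 rx -0.055
  y -0.0046 z -0.0013 rx -0.110
  y -0.0070 z -0.0018 rx -0.165
  y -0.0095 z -0.0021 rx -0.220
(-0.11, 0.019200000000000002) (0, 0.0225)
  y 0.0012 z -0.0008 rx 0.027
  y 0.0025 z -0.0016 rx 0.055
  y 0.0038 z -0.0023 rx 0.083
  y 0.0052 z -0.0030 rx 0.110
```

```bash

python3 -m crank '[[[0,0.0007,-0.0008],[0.028,0,0],-1],[[0,0.0014,-0.0016],[0.055,0,0],-1],[[0,0.0022,-0.0023],[0.083,0,0],-1],[[0,0.003,-0.003],[0.11,0,0],-1],[[0,0.003,-0.003],[0.11,0,0],-1]]'
python3 go.py 0.513 -0.129 0.1085
python3 - <<'E'
from h import *
a=camera("scene")[0][130:260,220:370,::-1]
cv2.imwrite("pics/g2.png",cv2.resize(a,None,fx=4,fy=4,interpolation=cv2.INTER_CUBIC))
E
```

```text
clock: 4.4
eef_pos: [0.5167, -0.1291, 0.1113]
eef_rot: [-2.162, -2.167, 0.122]
contact_force: [-3.4, 1.6, 2.3]
finger_gap: 0.0159
grasp_force: 30.0
4.4 pos [ 0.5167 -0.1291  0.1113] shift [ 0.0001 -0.0034  0.0032] turn [-0.1114  0.0008  0.0021] F [-3.4  1.6  2.3] M [ 0.2   0.42 -0.1 ] gap 0.0159 gf 30.0
```

View pics/g2.png

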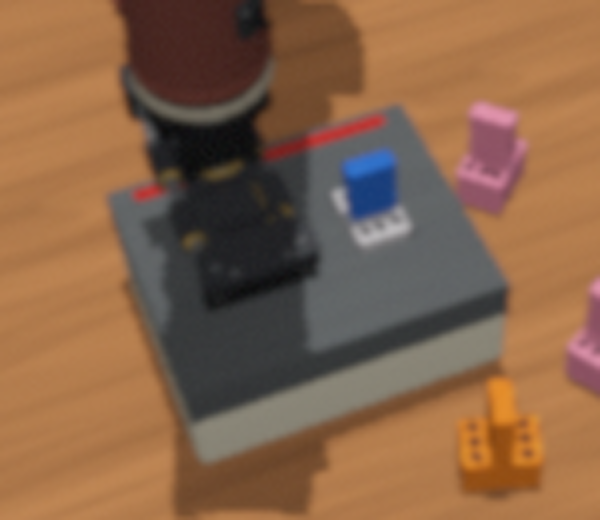

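The heater still sits flat with its red stripe at (260,155). The gripper is tilted to the back, the forces are low and the grip is flat on the tab. I'll rock on, printing the state after each half rock.

```bash

python3 -m crank '[[[0,-0.0016,-0.0008],[-0.055,0,0],-1],[[0,-0.0032,-0.0014],[-0.11,0,0],-1],[[0,-0.0049,-0.002],[-0.165,0,0],-1],[[0,-0.0067,-0.0025],[-0.22,0,0],-1],[[0,-0.0067,-0.0025],[-0.22,0,0],-1]]'
python3 go.py 0.513 -0.129 0.1085
```

```text
clock: 4.95
eef_pos: [0.5082, -0.1291, 0.114]
eef_rot: [2.164, 2.166, 0.122]
contact_force: [0.8, -4.9, -13.7]
finger_gap: 0.0157
grasp_force: 30.0
4.95 pos [ 0.5082 -0.1291  0.114 ] shift [0.0001 0.0042 0.006 ] turn [ 0.1109 -0.002   0.001 ] F [  0.8  -4.9 -13.7] M [-1.2   0.1  -0.18] gap 0.0157 gf 30.0
```

```bash

python3 -m crank '[[[0,0.0017,-0.0008],[0.055,0,0],-1],[[0,0.0036,-0.0014],[0.11,0,0],-1],[[0,0.0055,-0.0019],[0.165,0,0],-1],[[0,0.0074,-0.0024],[0.22,0,0],-1],[[0,0.0074,-0.0024],[0.22,0,0],-1]]'
python3 go.py 0.513 -0.129 0.1085
python3 - <<'E'
from h import *
p,d=camera("scene")
a=p[130:260,220:370,::-1]
cv2.imwrite("pics/g3.png",cv2.resize(a,None,fx=4,fy=4,interpolation=cv2.INTER_CUBIC))
E
```

```text
clock: 5.45
eef_pos: [0.5179, -0.129, 0.1175]
eef_rot: [-2.16, -2.167, 0.125]
contact_force: [-3.4, 1.3, 3.9]
finger_gap: 0.0156
grasp_force: 30.0
5.45 pos [ 0.5179 -0.129   0.1175] shift [ 0.     -0.0038  0.0095] turn [-0.1136  0.0016  0.0029] F [-3.4  1.3  3.9] M [0.45 1.21 0.03] gap 0.0156 gf 30.0
```

View pics/g3.png

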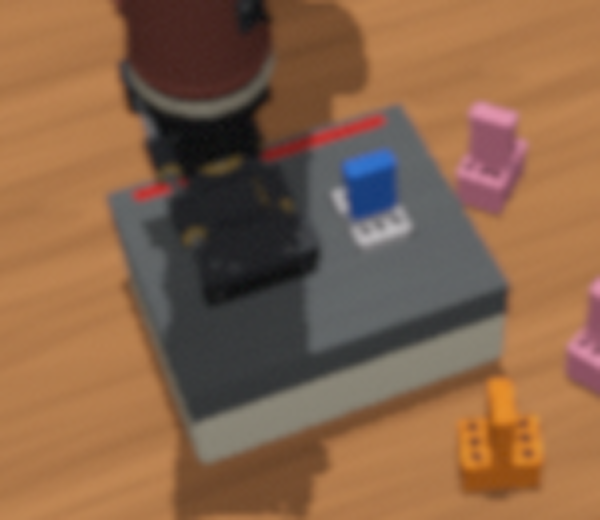

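The heater is still in the same place and flat, and the gripper hides the block. I'll continue.

```bash

python3 -m crank '[[[0,-0.0019,-0.0007],[-0.055,0,0],-1],[[0,-0.0039,-0.0014],[-0.11,0,0],-1],[[0,-0.006,-0.0019],[-0.165,0,0],-1],[[0,-0.0081,-0.0023],[-0.22,0,0],-1],[[0,-0.0081,-0.0023],[-0.22,0,0],-1]]'
python3 go.py 0.513 -0.129 0.1085
python3 -c "
from h import *
p,d=camera('scene');cv2.imwrite('pics/g4.png',cv2.resize(p[130:260,220:370,::-1],None,fx=4,fy=4,interpolation=cv2.INTER_CUBIC))"
```

```text
clock: 6.0
eef_pos: [0.5078, -0.129, 0.1208]
eef_rot: [2.164, 2.166, 0.125]
contact_force: [0.5, -5.2, -13.0]
finger_gap: 0.0159
grasp_force: 30.0
6.0 pos [ 0.5078 -0.129   0.1208] shift [-0.      0.0038  0.0128] turn [ 0.1124 -0.0027  0.001 ] F [  0.5  -5.2 -13. ] M [-1.36  0.24 -0.18] gap 0.0159 gf 30.0
```

View pics/g4.png

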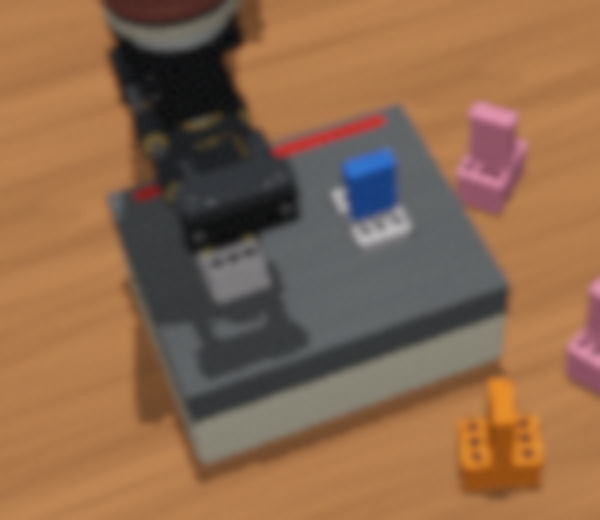

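The block's rear face now shows above the plate at (237,280), tilted to the front, and the heater hasn't moved. I'll do another rock each way to pass the 18 mm spring travel.

```bash

python3 -m crank '[[[0,0.0021,-0.0007],[0.055,0,0],-1],[[0,0.0043,-0.0014],[0.11,0,0],-1],[[0,0.0065,-0.0019],[0.165,0,0],-1],[[0,0.0088,-0.0022],[0.22,0,0],-1],[[0,0.0088,-0.0022],[0.22,0,0],-1]]'
python3 go.py 0.513 -0.129 0.1085
python3 -m crank '[[[0,-0.0023,-0.0007],[-0.055,0,0],-1],[[0,-0.0046,-0.0013],[-0.11,0,0],-1],[[0,-0.007,-0.0018],[-0.165,0,0],-1],[[0,-0.0095,-0.0021],[-0.22,0,0],-1],[[0,-0.0095,-0.0021],[-0.22,0,0],-1]]'
python3 go.py 0.513 -0.129 0.1085
```

```text
clock: 6.55
eef_pos: [0.5186, -0.1291, 0.1246]
eef_rot: [-2.159, -2.166, 0.126]
contact_force: [-6.4, 0.7, 9.4]
finger_gap: 0.0159
grasp_force: 30.1
6.55 pos [ 0.5186 -0.1291  0.1246] shift [ 0.0001 -0.0037  0.0166] turn [-0.1151  0.0015  0.0033] F [-6.4  0.7  9.4] M [0.39 2.32 0.08] gap 0.0159 gf 30.1
clock: 7.05
eef_pos: [0.5101, -0.1292, 0.1287]
eef_rot: [2.161, 2.164, 0.126]
contact_force: [3.9, -2.3, -1.8]
finger_gap: 0.016
grasp_force: 30.0
7.05 pos [ 0.5101 -0.1292  0.1287] shift [0.0002 0.0006 0.0204] turn [ 0.1152 -0.0013  0.0016] F [ 3.9 -2.3 -1.8] M [-0.66 -0.74 -0.03] gap 0.016 gf 30.0
```

The load has dropped to about the block's weight, so it is free. Next I level it.

```bash

python3 -m crank '[[[0,0.0012,-0.0008],[0.027,0,0],-1],[[0,0.0025,-0.0016],[0.055,0,0],-1],[[0,0.0038,-0.0023],[0.083,0,0],-1],[[0,0.005,-0.003],[0.11,0,0],-1],[[0,0.005,-0.003],[0.11,0,0],-1]]'
python3 go.py 0.513 -0.129 0.1565
```

```text
clock: 7.55
eef_pos: [0.5146, -0.1284, 0.1307]
eef_rot: [-2.217, -2.225, 0.004]
contact_force: [0.6, -0.2, -2.4]
finger_gap: 0.0153
grasp_force: 30.0
7.55 pos [ 0.5146 -0.1284  0.1307] shift [-0.0007 -0.0017 -0.0258] turn [-0.0026  0.0012  0.0036] F [ 0.6 -0.2 -2.4] M [-0.08 -0.05  0.02] gap 0.0153 gf 30.0
```

```bash

python3 -m crank '[[[0,-0.0005,-0.006],[0,0,0],-1],[[0,-0.001,-0.012],[0,0,0],-1],[[0,-0.001,-0.018],[0,0,0],-1],[[0,-0.001,-0.023],[0,0,0],-1],[[0,-0.001,-0.0255],[0,0,0],-1]]'
python3 -m crank '[[[0,0,0],[0,0,0],-1],[[0,0,0],[0,0,0],-1],[[0,0,0],[0,0,0],-1],[[0,0,0],[0,0,0],-1]]'
python3 go.py 0.513 -0.129 0.1565
python3 - <<'E'
from h import *
p,d=camera('scene');cv2.imwrite('pics/g5.png',cv2.resize(p[120:260,220:370,::-1],None,fx=4,fy=4,interpolation=cv2.INTER_CUBIC))
# predicted pixels in that crop for block back face corners, level at underside z=.114
for y in(-.109,-.149):
  for z in(.114,.148): print(y,z,((pix("scene",[.541,y,z])-[220,120])*4).round())
E
```

```text
clock: 8.05
eef_pos: [0.5127, -0.129, 0.1574]
eef_rot: [2.219, 2.223, 0.002]
contact_force: [1.1, 0.1, -2.6]
finger_gap: 0.0157
grasp_force: 30.0
clock: 8.45
eef_pos: [0.5122, -0.129, 0.1563]
eef_rot: [-2.219, -2.224, 0.001]
contact_force: [0.6, 0.9, -2.1]
finger_gap: 0.0159
grasp_force: 30.0
8.45 pos [ 0.5122 -0.129   0.1563] shift [ 0.      0.0008 -0.0002] turn [-0.0004  0.0001  0.002 ] F [ 0.6  0.9 -2.1] M [-0.15  0.03  0.09] gap 0.0159 gf 30.0
-0.109 0.114 [263. 303.]
-0.109 0.148 [258. 271.]
-0.149 0.114 [208. 321.]
-0.149 0.148 [202. 289.]
```

View pics/g5.png

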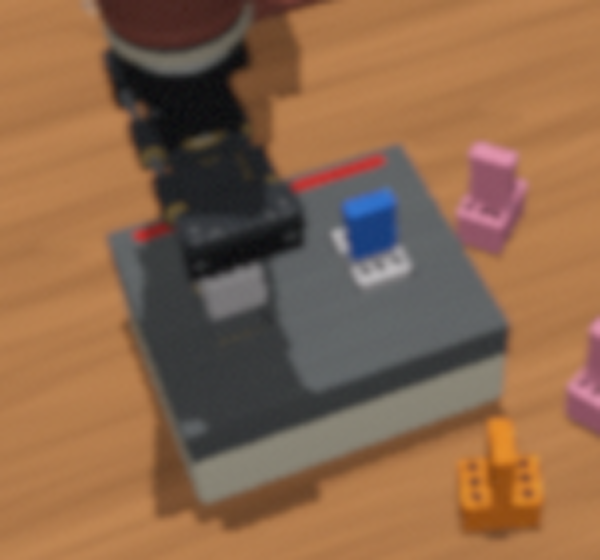

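The block's rear face has its lower edge from (208,320) to (265,303), which matches a level block 2 cm above the plate. The blue block is seated and the heater hasn't moved.

```bash
python3 -c "
from rig import job_done;print(job_done())"
```

```text
the job is handed in; nothing more can be done
None
```

The yellow block came free after three rocks each way, back first, and I handed the job in with it held level and still about 2 cm above its own well; the camera shows the heater unmoved and the blue block seated, and the arm went nowhere near the rack or jar after passing high over the bench.

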